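Seat the boring arbor in the presetting spindle and turn it to the marks

TASK

Take the boring arbor out of the green rack and seat its tapered shank fully home in the spindle of the grey presetting stand, with the flange's two slots down over the spindle's drive dogs: rest it lightly on the dogs, and feel for the slots by turning. Then turn arbor and spindle together clockwise, seen from above, gently until its slots point along the line of the two white marks on the housing rim, and let go, leaving the arbor fully home; never push it on the stand, the dogs or the spindle's stop just beyond with more than 40 N. Leave all other tools and parts where they are.

Things in the scene. Friction and masses are not known exactly. Their poses are not given: they have to be found in the camera images.
- arbor: Boring arbor, about 0.55 kg, in one of the three rack holes (hole and yaw vary): rectangular steel body, short blue round head with a brass bar across it. Origin on its axis in the underside of its flange; z up, x along the line through its two slots (half a turn gives the same arbor). Below: tapered steel shank 46 mm long, 32 mm diameter at the flange, 18.6 mm near its tip. Top at z = 66 mm.
- grip (a point): Place to grip the arbor: on its axis, 37 mm above its origin; axes as the arbor's. The steel body here is 34 mm along y between two flats (fingers close along y) and 30 mm along x, from z = 12 to 50 mm above the arbor's origin. The blue head above it is 32 mm in diameter; its brass bar reaches 23 mm out along +x and -x.
- flange (a point): On the arbor's axis, in the top of its dark flange, 12 mm above the origin. The flange is 56 mm in diameter, 12 mm thick, with two drive slots through its full thickness at +x and -x, each 15.6 mm wide (along y), from 16.5 mm radius out to the rim.
- stand: Grey presetting stand, fixed. Origin on the spindle axis at table level; z up, x along the line through the two white rim marks. Base plate x -65 to 105, y -75 to 75 mm, 18 mm thick; round housing 88 mm diameter to z = 96 mm; dial gauge 42 mm diameter on a post at x = 88, y = 45 mm, top at z = 135 mm. The spindle turns in it against a steady brake of 0.2 N m, stays where left, and has no sensor.
- seat (a point): Centre of the spindle's bright face (62 mm diameter), 110 mm above the table; axes as the stand's. The arbor's origin is here when fully home. The tapered bore is 33.6 mm in diameter at the face, 50 mm deep and open below the shank; the home shank has 0.8 mm of radial clearance, more when it stands higher.
- dog_top (a point): On the spindle axis, level with the tops of the two brass drive dogs, 8 mm above the face. Dogs: opposite, 12.5 mm wide, 19 to 28 mm from the axis. Start: the line through them lies 0.45 to 1.15 rad anticlockwise (from above) of the stand's x axis, unmeasured: feel or see it. A mismatched flange rides here, 8 mm high, and sinks when its slots meet the dogs (1.5 mm play each side).
- index (a point): White mark on the housing rim, on the stand's +x side, 39.5 mm from the axis; a second one is opposite. The slots of the seated arbor are to end along the line through both marks, either way round. The spindle's hard stop (yellow pointer at the red block) lies just beyond: there an arbor driving the dogs clockwise is 0.065 rad (about 4 degrees) past the marks. The spindle also stops 1.15 rad anticlockwise.
- rack: Green rack, fixed: top plate 90 x 330 mm, its top 62 mm above the table, with three 39 mm holes at y = -105, 0 and 105 mm on its centre line. The holders hang in them by their flanges. Origin: centre at table level; z up, y along its length.
- chuck: Drill chuck on the same kind of shank and flange, dark round body 40 mm diameter, top 69 mm above its flange underside (origin as the arbor's); stands in another rack hole. Leave alone.
- centre: Pointed lathe centre on the same kind of shank and flange, point 56 mm above its flange underside (origin as the arbor's); stands in another rack hole. Leave alone.
- piston: Aluminium engine piston, 78 mm diameter, 65 mm tall, origin at the centre of its underside. Leave alone.
- oil: Black oil bottle with yellow label, 60 mm diameter, 170 mm tall, origin at the centre of its underside. Leave alone.
- jar: Amber glass jar, 70 mm diameter, 80 mm tall, origin at the centre of its underside. Leave alone.
- screwdriver: Screwdriver with red handle, about 200 mm long, lying on the table at the left side, origin near its middle. Leave alone.
- spanner: Steel spanner, about 180 mm long, lying on the table at the right side, origin near its middle. Leave alone.
Mind the look-alikes: they are no part of the job. What is shaped like the arbor but pink or red is not meant.

How it is judged:
On the way, in this order (a step that is already met when the one before it is completed fails the run):
1. the arbor is fully home in the spindle, slots over the dogs (z of arbor in the frame of seat below 0.002 m and horizontal distance between arbor and seat below 0.003 m and angle between arbor's own z axis and vertical below 0.04 rad), for 0.2 s.
2. arbor and spindle are turned to the marks (all of step 1 and angle between the x axis of arbor and the x axis of stand, either way round below 0.1 rad), for 0.2 s.
At the end, for the whole second after the job is handed in: The arbor is fully home: its origin is within 2 mm of the spindle face in height and within 3 mm of the axis sideways, tilted less than 0.04 rad, slot line within 0.1 rad of the stand's x axis (the line of the white marks), released and at rest (all of step 2 and linear speed of arbor below 0.02 m/s); the robot touches nothing.
It fails at once if the arbor is pushed on the stand, its spindle or dogs with more than 40 N in all (contact force between arbor and stand above 40 N).
It fails at once if another tool or part is moved more than 30 mm (distance of any of chuck, centre, piston, oil, jar, screwdriver, spanner from where it was at the start of the episode above 0.03 m).
It also fails if it takes over 72 s, if anything falls off the work surface, if the arm or the gripper's body presses on something with over 40 N, if the wrist force passes 120 N, or if a joint passes its speed limit or range.

ROBOT

A 6-joint arm with a two-finger parallel gripper is mounted at the origin on the work surface. World frame = base frame: x ahead of the robot, y to its left, z up, the work surface at z = 0. Lengths are in m, angles in rad, forces in N, time in s.
With the tool pointing down it reaches from about 0.425 to 0.95 m from the base axis. Payload 3.5 kg.
Tool frame: the origin (TCP) lies on the centre line of the jaws, within the pads' length; the fingertips stand 17 mm ahead of it and the grasp point (between the pads) lies 2 mm behind it; z points along the fingers, y is the line along which they close (so a half turn about z gives the same grasp; the last joint's range is limited). The gripper opens to 85 mm and grips with 20 to 120 N. Pads are 22 mm wide; open, the fingers measure 114 mm over their backs; the gripper's body (76 mm by 85 mm) begins 54 mm behind the grasp point. The pads swing forward as they close: fully open they stand 13 mm farther back than shut.
Start: joints at [-1.415, 0.286, 1.577, -0, 1.279, -0.15], TCP at [0.203, -0.644, 0.248] pointing down, gripper open.
Joint ranges: [-2.77, 2.77], [-0.9, 2.22], [0.21, 2.48], [-1.53, 4.67], [0.24, 2.81], [-2.84, 2.84]. Speed limits (rad/s): [2.79, 2.79, 3.14, 3.14, 3.14, 3.14].

INTERFACE

Orientations are given as a unit quaternion [x, y, z, w].
In Python, from plant import ctrl gives the robot as it stands. The module is installed in compiled form; this text tells all that it offers.
- The arm moves only by the tool drive_tool, never from a script. Its argument "moves" is a list of rows, each a list of 3 entries, a list of its own where there are three numbers: the turn, a rotation vector about the tool's x, y, z in rad, then the shift along the tool's x, y, z in m, then the finger opening in m, from 0 to 0.0854. A call has 1 to 5 rows; each row shifts and turns the commanded pose from where the row before left it, along the tool's axes as they then stand; what a row does not reach is not made up. A row lasts 1/8 s, in which the tool goes at most 62.5 mm and 10.7 degrees, less where a joint would pass 70% of its speed; a pose out of reach is approached as far as the arm can. A call with a gripper value outside its range is refused whole. The fingers move at their own pace and stop on an object; "grip_force" is the grip in N (left out, the last holds). Time passes only in rows, so rows that do not move let the fingers close. It gives the time, the measured TCP pose, the force, the opening and the grip force at its end, in the units of the state.
- ctrl.get_state(): the state, without advancing time (a new reading comes with each control period).
- ctrl.read_camera(name): name is "scene" or "top" or "wrist"; returns a dict with "image" (480x640x3 uint8, red, green, blue), "fx", "fy", "cx", "cy" (pixels), "R" (3x3) and "t" (3): a world point X has camera coordinates R X + t. Camera axes: x right, y down, z forward; pixel columns grow to the right and rows downward; lengths in m; the calibration is good to about 2 mm. The wrist camera is an equidistant fisheye: a pixel r from the principal point sees the ray r / f radians off the axis. A picture is of the moment at which its call begins. There is no depth.
- ctrl.sign_off(): hands the job in; it is judged then, once.
The state is a dict: "time": time; "qpos": joint angles; "dq": joint speeds; "joint_efforts": joint torques, N m; "eef_pos": TCP position; "tcp_rot": TCP orientation; "contact_force": force on the tool from outside, world axes, zero at the start; "wrist_torque": the same for the moment, N m; "opening": opening from 0.0 (shut) to 1.0 (fully open); "finger_force": force on a finger pad.
Only numpy, scipy, OpenCV 4.12 (cv2) and the standard library are available. Lean on these libraries where they do the work, as an engineer would, in place of code of your own. Each camera call takes 0.05 s, during which the arm holds its last target. There are 200 camera calls.

## Working session

There is one attempt and no reset: what is moved stays moved. The work goes in short steps, Python scripts to look and compute and a tool call to move; the robot and the scene stay as the last step left them, time stands still between calls to the robot, and variables do not carry over. Pictures are saved under pics/ and viewed, at most 10 in all, crops included, and the job is handed in when it is done.

Besides the shell and the picture viewer there is one more tool, called after "Request:" as name(argument=value, ...), one argument or row to a line, values as JSON. drive_tool: Moves the arm, as the interface text tells. Its arguments: {"type":"object","properties":{"moves":{"type":"array","items":{"type":"array"}},"grip_force":{"type":"number"}},"required":["moves"]}

```bash
mkdir -p pics
cat > h.py <<'E'
import numpy as np, cv2
from plant import ctrl
from scipy.spatial.transform import Rotation as Rn
def shot(n):
    c=ctrl.read_camera(n); c['R']=np.array(c['R']); c['t']=np.array(c['t']); return c
def save(c,fn,crop=None,s=1):
    im=c['image'][:,:,::-1]
    if crop: x0,y0,x1,y1=crop; im=im[y0:y1,x0:x1]
    cv2.imwrite('pics/'+fn,cv2.resize(im,None,fx=s,fy=s,interpolation=cv2.INTER_CUBIC))
def ray(c,u,v,fish=False):
    x=(u-c['cx'])/c['fx']; y=(v-c['cy'])/c['fy']
    if fish:
        r=np.hypot(x,y); d=np.array([x/r*np.sin(r),y/r*np.sin(r),np.cos(r)]) if r>1e-9 else np.array([0,0,1.])
    else: d=np.array([x,y,1.])
    d=c['R'].T@d; return -c['R'].T@c['t'], d/np.linalg.norm(d)
def onz(c,u,v,z,fish=False):
    o,d=ray(c,u,v,fish); return o+d*(z-o[2])/d[2]
def proj(c,X,fish=False):
    p=c['R']@np.array(X)+c['t']
    if fish:
        r=np.hypot(p[0],p[1]); th=np.arctan2(r,p[2]); p=np.array([p[0]/r*th,p[1]/r*th])
    else: p=p[:2]/p[2]
    return np.array([p[0]*c['fx']+c['cx'],p[1]*c['fy']+c['cy']])
def tri(r):
    A=sum(np.eye(3)-np.outer(d,d) for o,d in r); b=sum((np.eye(3)-np.outer(d,d))@o for o,d in r)
    return np.linalg.solve(A,b)
E
python3 - <<'E'
from h import *
for n in('scene','top'):
    c=shot(n); save(c,n+'0.png'); print(n,c['fx'],c['cx'],c['cy'],-c['R'].T@c['t'])
s=ctrl.get_state(); print(s['time'],s['eef_pos'],s['tcp_rot'],s['contact_force'])
E
```

```text
scene 521.4608557731955 314.45082792797797 243.04242070109456 [ 1.2715515  -0.6674722   0.95396294]
top 450.85419724580856 324.92663043716595 239.12911883741066 [0.48145854 0.04923671 1.24104883]
0.1 [ 0.20314799 -0.64309687  0.24702957] [ 9.88334265e-01  1.52296216e-01  1.15656394e-05 -1.11498046e-03] [-0.14648125  0.09777386 -0.27657264]
```

View pics/scene0.png

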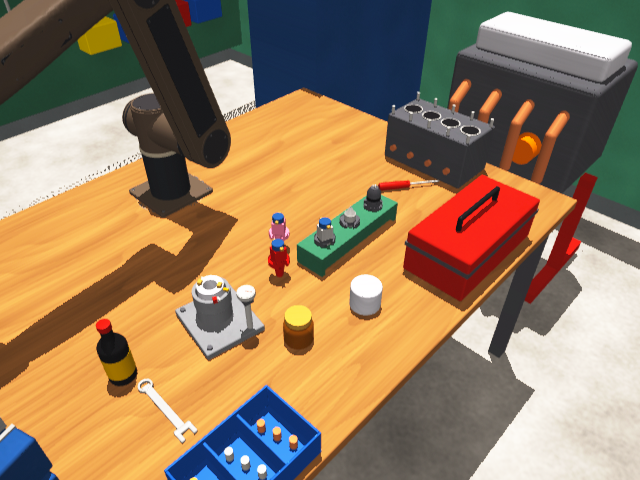

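View pics/top0.png

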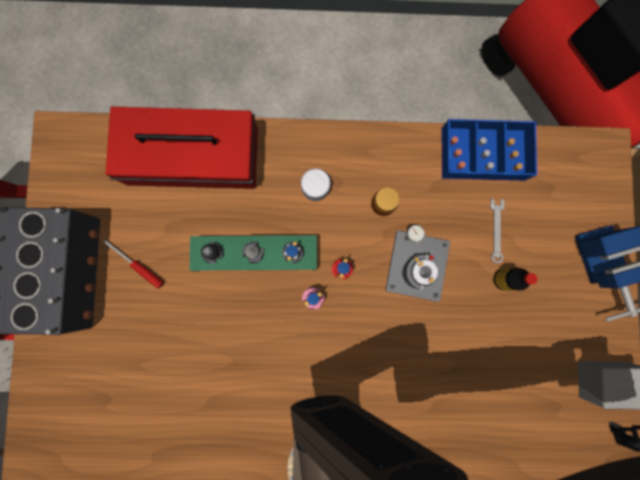

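The scene view shows the arbor (blue head, grey body) in the near rack hole at about (325,230) and the stand's spindle at about (212,290). In the top view they are at (292,251) and (425,271). The pink look-alike is at top (314,298) and the red one at (343,267), both beside the rack.

Run:
```python
from h import *
def blob(c,box,f):
    x0,y0,x1,y1=box; hsv=cv2.cvtColor(c['image'],cv2.COLOR_RGB2HSV)[y0:y1,x0:x1].astype(int)
    m=f(hsv[...,0],hsv[...,1],hsv[...,2]).astype(np.uint8)
    n,l,s,ce=cv2.connectedComponentsWithStats(m); k=1+np.argmax(s[1:,4]); return ce[k]+[x0,y0],s[k,4]
S=shot('scene');T=shot('top')
blue=lambda h,s,v:(h>100)&(h<125)&(s>120)&(v>60)
a,na=blob(S,(305,205,345,250),blue);b,nb=blob(T,(278,238,306,265),blue)
print('head',a,na,b,nb,tri([ray(S,*a),ray(T,*b)]),onz(T,*b,.125))
# spindle: bright ring hole / bore
print('spindle',tri([ray(S,212,284),ray(T,425,271)]),onz(T,425,271,.11))
gr=lambda h,s,v:(h>60)&(h<90)&(s>80)
g,n=blob(T,(180,225,330,280),gr); print('rack',g,n,onz(T,*g,.062))
hs=cv2.cvtColor(T['image'],cv2.COLOR_RGB2HSV).astype(int)
m=((hs[...,0]>60)&(hs[...,0]<90)&(hs[...,1]>80)); m[:225]=0;m[280:]=0;m[:,:180]=0;m[:,330:]=0
p=np.argwhere(m)[:,::-1].astype(np.float32); r=cv2.minAreaRect(p); print(r)
print([onz(T,*q,.062).round(3) for q in cv2.boxPoints(r)])
for n,q in dict(red=(343,267),pink=(314,298),chuckT=(210,252),jar=(387,200)).items(): print(n,onz(T,*q,.07).round(3))
W=shot('wrist'); s=ctrl.get_state(); R=Rn.from_quat(s['tcp_rot']).as_matrix()
print('cam in tool',R.T@(-W['R'].T@W['t']-s['eef_pos']),(W['R']@R).round(3),W['fx'])
tw=np.hstack([T['image'][225:325,270:470]]); cv2.imwrite('pics/topcrop.png',cv2.resize(tw[:,:,::-1],None,fx=4,fy=4,interpolation=cv2.INTER_CUBIC))
```

```text
head [324.05208333 222.33333333] 96 [291.67777778 250.62222222] 90 [0.56239283 0.10885031 0.12228041] [0.5616954  0.10818186 0.125     ]
spindle [ 0.52141245 -0.22441958  0.11222823] [ 0.51947593 -0.22751071  0.11      ]
rack [253.68376068 252.46495726] 2925 [0.55901224 0.2104195  0.062     ]
((252.99838256835938, 252.3130645751953), (32.43355178833008, 124.26486206054688), 89.50178527832031)
[array([0.596, 0.376, 0.062]), array([0.607, 0.052, 0.062]), array([0.522, 0.049, 0.062]), array([0.512, 0.371, 0.062])]
red [ 0.526 -0.023  0.07 ]
pink [0.445 0.05  0.07 ]
chuckT [0.557 0.322 0.07 ]
jar [ 0.706 -0.136  0.07 ]
cam in tool [ 0.07316817  0.00139909 -0.12554549] [[ 0.     1.    -0.001]
 [-0.958 -0.    -0.286]
 [-0.286  0.001  0.958]] 371.64829954431775
```

View pics/topcrop.png

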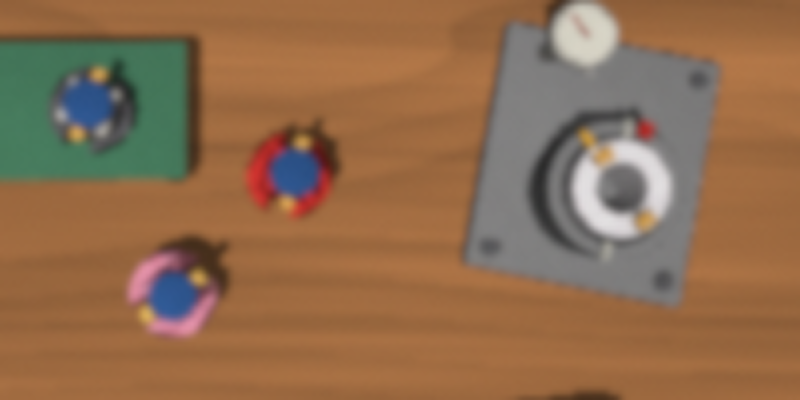

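The enlarged top view (4x, crop origin 270,225) shows the arbor's brass bar from (98,75) to (77,134), so its yaw is about -0.34. The stand's marks at (630,128) and (607,252) put its yaw at about -0.185. The dogs at (603,155) and (645,220) lie about 0.57, so roughly 0.76 anticlockwise of the marks. I'll go over the stand first for a wrist view.

Request:
drive_tool(
  moves=[
    [[0, 0, 0], [0.043, -0.03, 0], 0.085],
    [[0, 0, 0], [0.043, -0.03, 0], 0.085],
    [[0, 0, 0], [0.043, -0.03, 0], 0.085],
    [[0, 0, 0], [0.043, -0.03, 0], 0.085],
    [[0, 0, 0], [0.043, -0.03, 0], 0.085],
  ],
)

```text
time: 0.88
eef_pos: [0.3639, -0.4344, 0.2483]
tcp_rot: [0.988, 0.152, 0.0, 0.0]
contact_force: [-0.1, 0.3, -0.4]
opening: 0.995
finger_force: 0.0
```

Request:
drive_tool(
  moves=[
    [[0, 0, 0], [0.043, -0.03, 0], 0.085],
    [[0, 0, 0], [0.043, -0.03, 0], 0.085],
    [[0, 0, 0], [0.043, -0.03, 0], 0.085],
    [[0, 0, 0], [0.043, -0.03, 0], 0.085],
    [[0, 0, 0], [0.043, -0.03, 0], 0.085],
  ],
)

```text
time: 1.5
eef_pos: [0.5238, -0.2266, 0.2484]
tcp_rot: [0.988, 0.152, 0.0, 0.0]
contact_force: [0.1, 0.4, 0.1]
opening: 0.994
finger_force: 0.0
```

Run:
```python
from h import *
W=shot('wrist'); np.savez('pics/w1.npz',**W); save(W,'w1.png')
s=ctrl.get_state(); print(s['time'],s['eef_pos'],s['tcp_rot'],proj(W,[.5205,-.226,.11],True))
```

```text
1.55 [ 0.52647381 -0.22191831  0.24842599] [ 0.98803765  0.15419488  0.00170472 -0.0016218 ] [319.74170393 233.4358391 ]
```

View pics/w1.png

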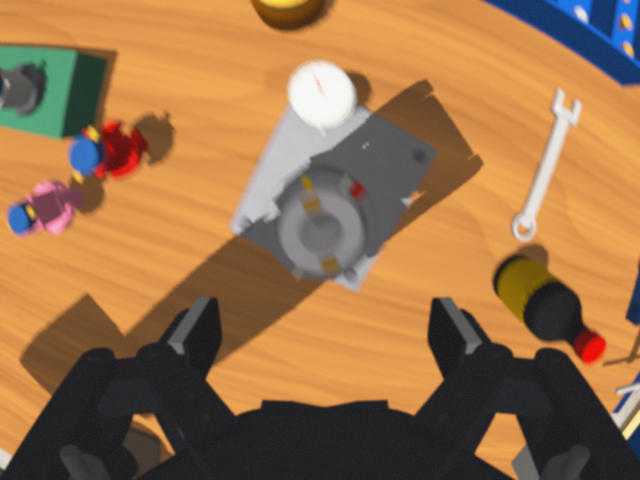

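The wrist view shows the spindle at about (322,230), dogs at (311,204) and (331,264), pointer (307,184) and red block (358,190). I'll zoom in and measure.

Run:
```python
from h import *
W=shot('wrist'); np.savez('pics/w2.npz',**W); save(W,'w2.png',(260,150,390,300),4)
s=ctrl.get_state(); print(s['time'],s['eef_pos'])
x0,y0,x1,y1=260,150,390,300
h=cv2.cvtColor(W['image'],cv2.COLOR_RGB2HSV)[y0:y1,x0:x1].astype(int)
m=((h[...,0]>8)&(h[...,0]<32)&(h[...,1]>90)&(h[...,2]>60)).astype(np.uint8)
n,l,st,ce=cv2.connectedComponentsWithStats(m)
for k in range(1,n):
    if st[k,4]>25: print('brass',ce[k]+[x0,y0],st[k])
```

```text
1.6 [ 0.52495343 -0.22435071  0.24833182]
brass [264.94360902 160.37593985] [  0   0  16  32 266]
brass [315.69924812 193.84210526] [ 51  35  11  18 133]
brass [320.46396396 215.01801802] [ 52  57  18  17 222]
brass [312.27510917 284.06695779] [   0  100  130   50 2748]
brass [337.43497758 273.88340807] [ 69 116  18  17 223]
```

View pics/w2.png

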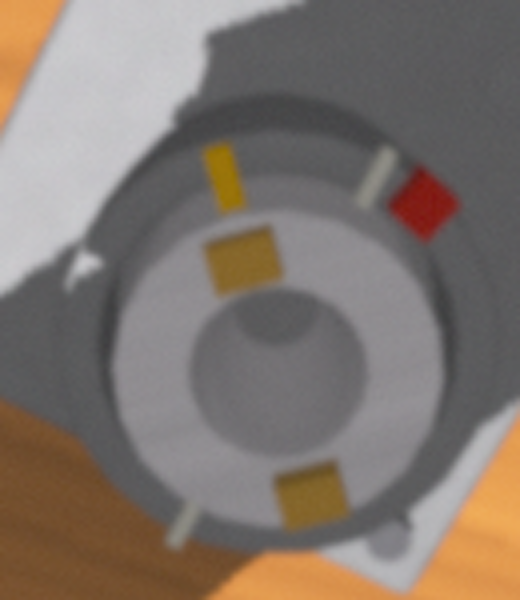

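The zoom (4x, origin 260,150) shows the marks at (377,176) and (183,523), the dogs at (243,260) and (311,495), and the bore centred at (279,372).

Run:
```python
from h import *
W=dict(np.load('pics/w2.npz')); T=shot('top'); S=shot('scene')
f=lambda u,v,z:onz(W,260+u/4,150+v/4,z,True)
d1,d2=f(243,258,.118),f(311,495,.118); m1,m2=f(377,176,.096),f(183,523,.096)
b=f(279,372,.11); fc=f(278,366,.11)
print('dogs',d1,d2,(d1+d2)/2,np.arctan2(*(d1-d2)[[1,0]]),np.linalg.norm(d1-d2))
print('marks',m1,m2,(m1+m2)/2,np.arctan2(*(m1-m2)[[1,0]]),np.linalg.norm(m1-m2))
print('bore',b,'face',fc)
wr=ray(W,260+279/4,150+372/4,True)
hs=T['image'][250:295,400:450].astype(int); m=(hs.min(2)>150).astype(np.uint8)
c,_=cv2.findContours(m,cv2.RETR_EXTERNAL,cv2.CHAIN_APPROX_NONE); c=max(c,key=cv2.contourArea); (u,v),r=cv2.minEnclosingCircle(c); u+=400;v+=250
print('top face',u,v,r,onz(T,u,v,.11),'tri',tri([wr,ray(T,u,v)]))
```

```text
dogs [ 0.53924486 -0.21664645  0.118     ] [ 0.50012639 -0.24231029  0.118     ] [ 0.51968563 -0.22947837  0.118     ] 0.5806194723165976 0.0467855531499757
marks [ 0.55742504 -0.2373307   0.096     ] [ 0.47807268 -0.22298328  0.096     ] [ 0.51774886 -0.23015699  0.096     ] -0.17887405317629507 0.08063898549562405
bore [ 0.51875873 -0.23009506  0.11      ] face [ 0.51981454 -0.22955634  0.11      ]Traceback (most recent call last):
  File "<stdin>", line 11, in <module>
ValueError: max() iterable argument is empty
```

Request:
drive_tool(
  moves=[
    [[0, 0, 0.18], [0, 0, 0], 0.085],
    [[0, 0, 0.18], [0, 0, 0], 0.085],
    [[0, 0, 0.18], [0, 0, 0], 0.085],
    [[0, 0, 0.11], [0, 0, 0], 0.085],
  ],
)

```text
time: 2.2
eef_pos: [0.522, -0.2297, 0.2482]
tcp_rot: [0.985, -0.174, -0.0, 0.0]
contact_force: [0.2, -0.2, 0.5]
opening: 0.993
finger_force: 0.0
```

Request:
drive_tool(
  moves=[
    [[0, 0, 0], [-0.013, -0.055, 0], 0.085],
    [[0, 0, 0], [-0.013, -0.055, 0], 0.085],
    [[0, 0, 0], [-0.013, -0.055, 0], 0.085],
    [[0, 0, 0], [-0.013, -0.055, 0], 0.085],
    [[0, 0, 0], [-0.013, -0.055, 0], 0.085],
  ],
)

```text
time: 2.82
eef_pos: [0.5545, 0.0526, 0.2485]
tcp_rot: [0.985, -0.173, 0.0, 0.0]
contact_force: [1.0, -0.2, -0.6]
opening: 0.991
finger_force: 0.0
```

Request:
drive_tool(
  moves=[
    [[0, 0, 0], [-0.013, -0.055, 0], 0.085],
    [[0, 0, 0], [0, 0, 0], 0.085],
    [[0, 0, 0], [0, 0, 0], 0.085],
  ],
)

```text
time: 3.2
eef_pos: [0.5609, 0.1075, 0.2482]
tcp_rot: [0.985, -0.172, -0.0, 0.0]
contact_force: [0.1, -0.7, 0.2]
opening: 0.994
finger_force: 0.0
```

Run:
```python
from h import *
W=shot('wrist'); np.savez('pics/w3.npz',**W)
s=ctrl.get_state(); print(s['time'],s['eef_pos'],s['tcp_rot'])
u,v=proj(W,[.562,.1085,.12],True).astype(int); print(u,v)
x0,y0=u-65,v-65; x1,y1=u+65,v+65; save(W,'w3.png',(x0,y0,x1,y1),4)
h=cv2.cvtColor(W['image'],cv2.COLOR_RGB2HSV)[y0:y1,x0:x1].astype(int); H,Sa,V=h[...,0],h[...,1],h[...,2]
for nm,m in dict(brass=(H>8)&(H<32)&(Sa>90)&(V>60),blue=(H>100)&(H<125)&(Sa>110)).items():
    n,l,st,ce=cv2.connectedComponentsWithStats(m.astype(np.uint8))
    for k in range(1,n):
        if st[k,4]>20: p=ce[k]+[x0,y0]; print(nm,p,p*1-[x0,y0],st[k],onz(W,*p,.125,True).round(4))
```

```text
3.25 [0.56095364 0.10705524 0.24817851] [ 9.85051478e-01 -1.72259839e-01 -9.28063298e-05  3.52592096e-04]
320 233
brass [265.55506608 172.07048458] [10.55506608  4.07048458] [  0   0  32  14 227] [0.6168 0.1283 0.125 ]
brass [321.98809524 193.21428571] [66.98809524 25.21428571] [58 23 19  6 84] [0.5899 0.0974 0.125 ]
brass [321.125   205.30625] [66.125   37.30625] [ 60  31  13  14 160] [0.5823 0.1008 0.125 ]
brass [335.8357849  278.40511213] [ 80.8357849  110.40511213] [   0   75  130   55 4147] [0.5279 0.1091 0.125 ]
blue [321.73448966 233.05803869] [66.73448966 65.05803869] [  45   44   44   43 1499] [0.5636 0.1071 0.125 ]
```

View pics/w3.png

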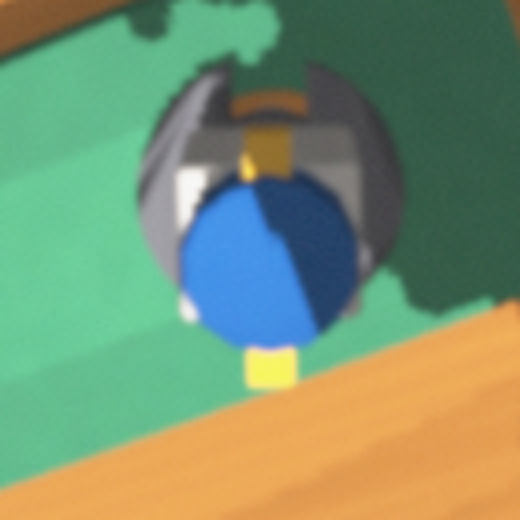

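The arbor's head is centred at crop (269,261), origin (255,168), with its bar almost exactly along the tool's x axis. I'm descending to grasp.

Request:
drive_tool(
  moves=[
    [[0, 0, 0], [0.002, -0.001, 0.05], 0.085],
    [[0, 0, 0], [0, 0, 0.05], 0.085],
    [[0, 0, 0], [0, 0, 0.03], 0.07],
    [[0, 0, 0], [0, 0, 0.02], 0.06],
    [[0, 0, 0], [0, 0, 0], 0.055],
  ],
  grip_force=60,
)

```text
time: 3.88
eef_pos: [0.5624, 0.1079, 0.097]
tcp_rot: [0.985, -0.172, -0.001, 0.0]
contact_force: [-0.1, 0.1, 0.6]
opening: 0.645
finger_force: 0.0
```

Request:
drive_tool(
  moves=[
    [[0, 0, 0], [0, 0, 0], 0.04],
    [[0, 0, 0], [0, 0, 0], 0.02],
    [[0, 0, 0], [0, 0, 0], 0.02],
    [[0, 0, 0], [0, 0, 0], 0.02],
  ],
)

```text
time: 4.38
eef_pos: [0.5646, 0.1086, 0.1006]
tcp_rot: [0.985, -0.171, 0.002, 0.0]
contact_force: [-1.5, -3.7, 6.2]
opening: 0.387
finger_force: 62.4
```

Request:
drive_tool(
  moves=[
    [[0, 0, 0], [0, 0, -0.03], 0.02],
    [[0, 0, 0], [0, 0, -0.04], 0.02],
    [[0, 0, 0], [0, 0, -0.04], 0.02],
    [[0, 0, 0], [0, 0, -0.03], 0.02],
    [[0, 0, 0], [0, 0, 0], 0.02],
  ],
)

```text
time: 5.0
eef_pos: [0.5639, 0.1096, 0.2399]
tcp_rot: [0.985, -0.171, 0.002, -0.001]
contact_force: [-0.3, -0.6, -6.3]
opening: 0.389
finger_force: 61.6
```

Run:
```python
from h import *
W=shot('wrist'); s=ctrl.get_state(); R=Rn.from_quat(s['tcp_rot']).as_matrix()
print(s['time'],s['eef_pos'],s['tcp_rot'],s['contact_force'],s['opening'],s['finger_force'],s['qpos'])
im=W['image']; h=cv2.cvtColor(im,cv2.COLOR_RGB2HSV).astype(int); H,Sa,V=h[...,0],h[...,1],h[...,2]
m=((H>100)&(H<125)&(Sa>110)).astype(np.uint8); m[:150]=0
n,l,st,ce=cv2.connectedComponentsWithStats(m)
for k in range(1,n):
    if st[k,4]>300: print('blue',ce[k],st[k],[ (R.T@(onz(W,*ce[k],s['eef_pos'][2]+dz,True)-s['eef_pos'])).round(4) for dz in(.02,.027)])
save(W,'w4.png',(160,130,480,370),2)
```

```text
5.05 [0.56266209 0.10942213 0.23742263] [ 9.85241566e-01 -1.71169365e-01 -2.32082376e-04 -2.26294330e-04] [-0.16025912  0.35641106 -8.49500888] 0.388251107725614 61.50872468948364 [1.49058299e-02 7.29239765e-02 1.84173736e+00 5.63904314e-04
 1.22730334e+00 1.92954502e+00]
blue [499.64310646 224.7425829 ] [ 481  207   38   38 1146] [array([ 0.0469,  0.0575, -0.02  ]), array([ 0.0487,  0.0538, -0.027 ])]
blue [324.3587527  359.17011423] [ 277  313   96   90 6478] [array([-0.002 ,  0.0005, -0.02  ]), array([ 0.0029,  0.0005, -0.027 ])]
blue [434.8479021 332.2027972] [419 320  34  25 572] [array([ 0.0081,  0.039 , -0.02  ]), array([ 0.0124,  0.0365, -0.027 ])]
```

View pics/w4.png

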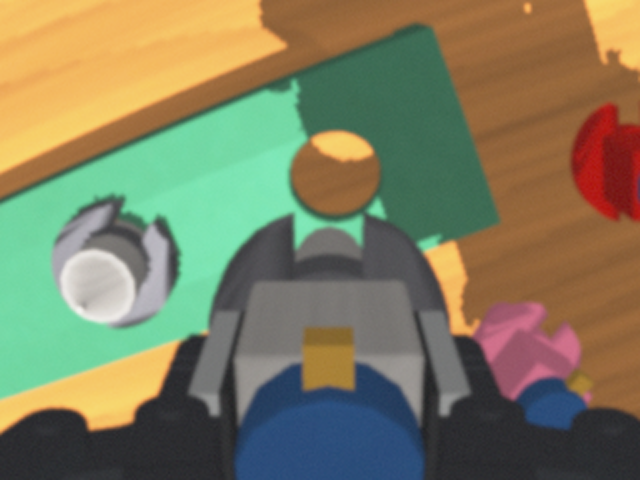

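The grasp is good: bar and slot are centred and square in the jaws, the head at crop (330,420), and the empty rack hole shows at (335,172). I'm carrying it to the stand.

Request:
drive_tool(
  moves=[
    [[0, 0, 0], [0.012, 0.055, 0], 0.02],
    [[0, 0, 0], [0.012, 0.055, 0], 0.02],
    [[0, 0, 0], [0.012, 0.055, 0], 0.02],
    [[0, 0, 0], [0.012, 0.055, 0], 0.02],
    [[0, 0, 0], [0.012, 0.055, 0], 0.02],
  ],
)

```text
time: 5.68
eef_pos: [0.5248, -0.1707, 0.2343]
tcp_rot: [0.985, -0.171, -0.003, -0.001]
contact_force: [0.5, 0.5, -6.0]
opening: 0.388
finger_force: 62.2
```

Request:
drive_tool(
  moves=[
    [[0, 0, 0], [0.012, 0.055, 0], 0.02],
    [[0, 0, -0.18], [0, 0, 0], 0.02],
    [[0, 0, -0.18], [0, 0, 0], 0.02],
    [[0, 0, -0.18], [0, 0, 0], 0.02],
    [[0, 0, -0.18], [0, 0, 0], 0.02],
  ],
)

```text
time: 6.3
eef_pos: [0.518, -0.2247, 0.2339]
tcp_rot: [0.982, 0.19, -0.002, -0.003]
contact_force: [0.7, 0.7, -7.1]
opening: 0.389
finger_force: 62.8
```

Request:
drive_tool(
  moves=[
    [[0, 0, -0.18], [0, 0, 0], 0.02],
    [[0, 0, 0], [0, 0, 0], 0.02],
    [[0, 0, 0], [0, 0, 0], 0.02],
    [[0, 0, 0], [0, 0, 0], 0.02],
    [[0, 0, 0], [0, 0, 0], 0.02],
  ],
)

```text
time: 6.92
eef_pos: [0.5195, -0.2258, 0.2382]
tcp_rot: [0.962, 0.274, -0.0, -0.0]
contact_force: [0.8, 0.2, -6.5]
opening: 0.386
finger_force: 62.8
```

```bash
cat > st.py <<'E'
from h import *
def st(tx=.5193,ty=-.2297,off=.0015):
    s=ctrl.get_state(); R=Rn.from_quat(s['tcp_rot']).as_matrix(); p=np.array(s['eef_pos'])
    a=p+R@[off,0,-.0]; yaw=np.arctan2(R[1,0],R[0,0]); d=R.T@(np.array([tx,ty,p[2]])-a)
    print(s['time'],p.round(4),'orig z',(p[2]-.0386).round(4),'yaw',yaw.round(4),'tilt',(R[:2,2]).round(4),'to go tool xy',d[:2].round(4))
    print('F',np.round(s['contact_force'],1),'M',np.round(s['wrist_torque'],2),s['opening'],s['qpos'][5])
if __name__=='__main__': st()
E
python3 st.py
python3 - <<'E'
from h import *
W=shot('wrist'); save(W,'w5.png',(160,130,480,370),2)
E
```

```text
6.925 [ 0.5195 -0.2258  0.2382] orig z 0.1996 yaw 0.5551 tilt [-0.0001  0.0001] to go tool xy [-0.0037  0.0032]
F [ 0.8  0.2 -6.5] M [-0.02 -0.04  0.01] 0.3859941666598918 0.4265856401606439
```

View pics/w5.png

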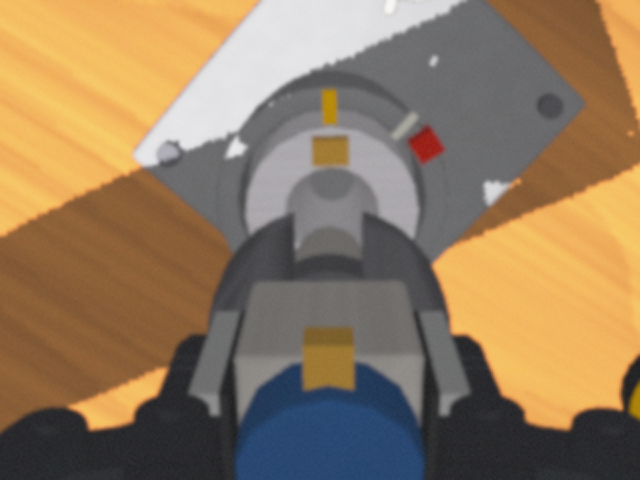

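The spindle face sits at crop (332,200), origin (160,130), 2x. The dog at (330,150) and pointer at (330,107) line up almost exactly with the flange slot. I'll turn that into offsets.

Run:
```python
from h import *
W=shot('wrist'); s=ctrl.get_state(); R=Rn.from_quat(s['tcp_rot']).as_matrix(); p=np.array(s['eef_pos'])
f=lambda u,v,z:(onz(W,160+u/2,130+v/2,z,True),)
for n,u,v,z in(('dogtop',330,149,.118),('pointer',330,107,.1),('face L',246,205,.11),('face R',418,205,.11),('arbor bar',329,335,p[2]+.02),('slot',329,240,p[2]-.0386+.012),('mark',405,125,.096)):
    X=onz(W,160+u/2,130+v/2,z,True); print(n,X.round(4),(R.T@(X-p)).round(4))
```

```text
dogtop [ 0.5396 -0.2161  0.118 ] [0.0221 0.0022 0.1204]
pointer [ 0.5495 -0.2099  0.1   ] [0.0338 0.0023 0.1384]
face L [ 0.5051 -0.2022  0.11  ] [ 0.0002 -0.0277  0.1284]
face R [ 0.5375 -0.2544  0.11  ] [0.0002 0.0337 0.1284]
arbor bar [ 0.5386 -0.216   0.2584] [ 0.0213  0.0017 -0.02  ]
slot [ 0.5387 -0.216   0.2118] [0.0214 0.0018 0.0266]
mark [ 0.5579 -0.2371  0.096 ] [0.0267 0.0298 0.1424]
```

Request:
drive_tool(
  moves=[
    [[0, 0, -0.025], [-0.003, 0.002, 0], 0.02],
    [[0, 0, 0], [0, 0, 0.03], 0.02],
    [[0, 0, 0], [0, 0, 0.006], 0.02],
    [[0, 0, 0], [0, 0, 0], 0.02],
  ],
)

```text
time: 7.52
eef_pos: [0.5178, -0.2291, 0.202]
tcp_rot: [0.958, 0.286, -0.0, -0.0]
contact_force: [-0.0, -0.1, -5.8]
opening: 0.388
finger_force: 62.8
```

```bash
python3 st.py
```

```text
7.525 [ 0.5178 -0.2291  0.202 ] orig z 0.1634 yaw 0.581 tilt [-0.0011  0.0006] to go tool xy [-0.0006  0.0013]
F [-0.  -0.1 -5.8] M [-0.02 -0.07  0.02] 0.38843302772054455 0.39418394512430893
```

Request:
drive_tool(
  moves=[
    [[0, 0, 0], [0, 0, 0.02], 0.02],
    [[0, 0, 0], [0, 0, 0.015], 0.02],
    [[0, 0, 0], [0, 0, 0.003], 0.02],
    [[0, 0, 0], [0, 0, 0], 0.02],
  ],
)

```text
time: 8.02
eef_pos: [0.5179, -0.2288, 0.1638]
tcp_rot: [0.958, 0.286, -0.0, -0.001]
contact_force: [-1.0, -0.4, -5.9]
opening: 0.385
finger_force: 62.9
```

```bash
python3 st.py
```

```text
8.025 [ 0.5179 -0.2288  0.1638] orig z 0.1252 yaw 0.581 tilt [-0.001   0.0008] to go tool xy [-0.0008  0.0015]
F [-1.  -0.4 -5.9] M [ 0.13 -0.12 -0.02] 0.3851639067052796 0.39448226183046936
```

Request:
drive_tool(
  moves=[
    [[0, 0, 0], [0, 0, 0.003], 0.02],
    [[0, 0, 0], [0, 0, 0.003], 0.02],
    [[0, 0, 0], [0, 0, 0.002], 0.02],
    [[0, 0, 0], [0, 0, 0], 0.02],
  ],
)

```text
time: 8.52
eef_pos: [0.5188, -0.2287, 0.1569]
tcp_rot: [0.958, 0.286, 0.001, 0.0]
contact_force: [2.9, 4.0, -2.4]
opening: 0.39
finger_force: 63.5
```

```bash
python3 st.py
```

```text
8.525 [ 0.5188 -0.2287  0.1569] orig z 0.1183 yaw 0.5805 tilt [0.0022 0.0006] to go tool xy [-0.0016  0.0011]
F [ 2.9  4.  -2.4] M [ 0.92 -0.58  0.01] 0.38979435912573357 0.3944728096147438
```

Request:
drive_tool(
  moves=[
    [[0, 0, 0], [0.0015, -0.0007, 0], 0.02],
    [[0, 0, 0], [0, 0, 0.002], 0.02],
    [[0, 0, 0], [0, 0, 0], 0.02],
  ],
)

```text
time: 8.9
eef_pos: [0.5188, -0.2279, 0.1539]
tcp_rot: [0.958, 0.286, -0.0, 0.0]
contact_force: [1.5, 1.5, -5.9]
opening: 0.389
finger_force: 63.1
```

```bash
python3 st.py
```

```text
8.9 [ 0.5188 -0.2279  0.1539] orig z 0.1153 yaw 0.5807 tilt [-0.0003 -0.0002] to go tool xy [-0.0021  0.0018]
F [ 1.5  1.5 -5.9] M [ 0.26 -0.39 -0.05] 0.3893452397438558 0.397485891943529
```

The origin is already below the dog tops, so the slots have met the dogs.

Request:
drive_tool(
  moves=[
    [[0, 0, 0], [0.0007, -0.0002, 0.002], 0.02],
    [[0, 0, 0], [0, 0, 0.0015], 0.02],
    [[0, 0, 0], [0, 0, 0], 0.02],
  ],
)

```text
time: 9.28
eef_pos: [0.5192, -0.2273, 0.1504]
tcp_rot: [0.958, 0.286, -0.0, 0.0]
contact_force: [1.2, 0.5, -8.1]
opening: 0.387
finger_force: 62.9
```

```bash
python3 st.py
```

```text
9.275 [ 0.5192 -0.2273  0.1504] orig z 0.1118 yaw 0.5809 tilt [-0.0006 -0.0002] to go tool xy [-0.0027  0.0021]
F [ 1.2  0.5 -8.1] M [ 0.07 -0.27 -0.03] 0.3872847369911586 0.3987455765325911
```

Request:
drive_tool(
  moves=[
    [[0, 0, 0], [0.0004, 0, 0.0015], 0.02],
    [[0, 0, 0], [0, 0, 0.001], 0.02],
    [[0, 0, 0], [0, 0, 0], 0.02],
  ],
)

```text
time: 9.65
eef_pos: [0.5194, -0.227, 0.1487]
tcp_rot: [0.958, 0.286, -0.001, -0.0]
contact_force: [-2.6, 0.5, -0.9]
opening: 0.386
finger_force: 63.4
```

```bash
python3 st.py
```

```text
9.65 [ 0.5194 -0.227   0.1487] orig z 0.1101 yaw 0.581 tilt [-0.0011  0.    ] to go tool xy [-0.0031  0.0022]
F [-2.6  0.5 -0.9] M [ 0.16  0.33 -0.01] 0.38563470566369423 0.3994358039846949
```

It is home (origin z at about 0.110, light push). Now I'll turn clockwise in gentle steps.

Request:
drive_tool(
  moves=[
    [[0, 0, 0.05], [0, 0, 0], 0.02],
    [[0, 0, 0.06], [0, 0, 0], 0.02],
    [[0, 0, 0.06], [0, 0, 0], 0.02],
    [[0, 0, 0.06], [0, 0, 0], 0.02],
  ],
)

```text
time: 10.15
eef_pos: [0.5202, -0.227, 0.1486]
tcp_rot: [0.985, 0.174, 0.001, 0.0]
contact_force: [-0.0, -0.2, -2.9]
opening: 0.387
finger_force: 63.4
```

```bash
python3 st.py
```

```text
10.15 [ 0.5202 -0.227   0.1486] orig z 0.11 yaw 0.3499 tilt [ 0.0013 -0.0006] to go tool xy [-0.0032  0.0023]
F [-0.  -0.2 -2.9] M [ 0.16 -0.13  0.23] 0.38693790811635415 0.6305708003613442
```

Request:
drive_tool(
  moves=[
    [[0, 0, 0.06], [0, 0, 0], 0.02],
    [[0, 0, 0.06], [0, 0, 0], 0.02],
    [[0, 0, 0.06], [0, 0, 0], 0.02],
    [[0, 0, 0.06], [0, 0, 0], 0.02],
  ],
)

```text
time: 10.65
eef_pos: [0.5203, -0.2275, 0.1487]
tcp_rot: [0.998, 0.055, 0.001, 0.001]
contact_force: [0.7, -0.8, -4.3]
opening: 0.386
finger_force: 63.3
```

```bash
python3 st.py
```

```text
10.65 [ 0.5203 -0.2275  0.1487] orig z 0.1101 yaw 0.1099 tilt [ 0.0018 -0.0019] to go tool xy [-0.0027  0.0021]
F [ 0.7 -0.8 -4.3] M [-0.1  -0.17  0.22] 0.3856128952497117 0.8705731719532919
```

Request:
drive_tool(
  moves=[
    [[0, 0, 0.06], [0, 0, 0], 0.02],
    [[0, 0, 0.06], [0, 0, 0], 0.02],
    [[0, 0, 0.06], [0, 0, 0], 0.02],
    [[0, 0, 0.04], [0, 0, 0], 0.02],
  ],
)

```text
time: 11.15
eef_pos: [0.5203, -0.228, 0.1487]
tcp_rot: [0.999, -0.055, 0.001, 0.001]
contact_force: [1.1, -1.9, -5.7]
opening: 0.385
finger_force: 63.3
```

```bash
python3 st.py
python3 - <<'E'
from h import *
W=shot('wrist'); save(W,'w6.png',(160,130,480,370),2)
E
```

```text
11.15 [ 0.5203 -0.228   0.1487] orig z 0.1101 yaw -0.1094 tilt [ 0.002 -0.003] to go tool xy [-0.0023  0.0018]
F [ 1.1 -1.9 -5.7] M [-0.34 -0.14  0.19] 0.3852887283856457 1.090020820898482
```

View pics/w6.png

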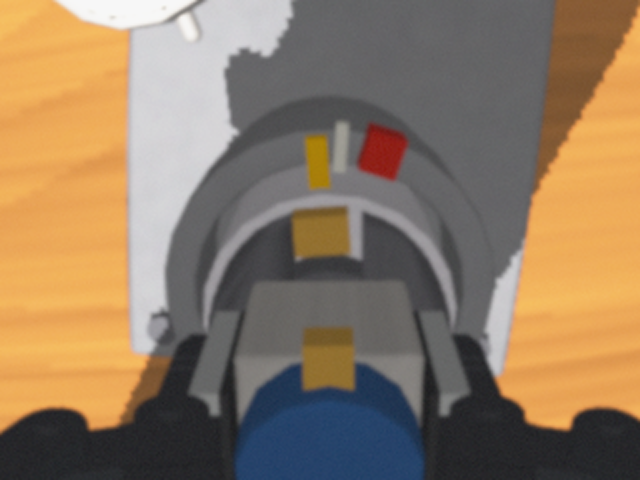

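The dog, crop (320,231), sits at the left of the slot and is being driven. The pointer (317,160) is just short of the white mark (342,147), with the red block beyond at (383,152). About 0.07 rad remains.

Request:
drive_tool(
  moves=[
    [[0, 0, 0.04], [0, 0, 0], 0.02],
    [[0, 0, 0.03], [0, 0, 0], 0.02],
    [[0, 0, 0], [0, 0, 0], 0.02],
    [[0, 0, 0], [0, 0, 0], 0.02],
  ],
)

```text
time: 11.7
eef_pos: [0.5202, -0.228, 0.1487]
tcp_rot: [0.996, -0.089, 0.001, 0.001]
contact_force: [2.2, -5.2, -5.6]
opening: 0.384
finger_force: 63.1
```

```bash
python3 st.py
```

```text
11.7 [ 0.5202 -0.228   0.1487] orig z 0.1101 yaw -0.1785 tilt [ 0.0018 -0.0028] to go tool xy [-0.0021  0.0018]
F [ 2.2 -5.2 -5.6] M [-0.89 -0.32  0.16] 0.38436674121508163 1.1588937995512376
```

Request:
drive_tool(
  moves=[
    [[0, 0, 0], [0, 0.001, 0], 0.02],
    [[0, 0, 0], [0, 0, 0], 0.04],
    [[0, 0, 0], [0, 0, 0], 0.06],
    [[0, 0, 0], [0, 0, 0], 0.075],
    [[0, 0, 0], [0, 0, 0], 0.08],
  ],
)

```text
time: 12.32
eef_pos: [0.5196, -0.2278, 0.1486]
tcp_rot: [0.996, -0.089, 0.0, -0.0]
contact_force: [0.5, 0.1, -0.3]
opening: 0.936
finger_force: 0.0
```

```bash
python3 st.py
```

```text
12.325 [ 0.5196 -0.2278  0.1486] orig z 0.11 yaw -0.1792 tilt [0.0002 0.0001] to go tool xy [-0.0015  0.0019]
F [ 0.5  0.1 -0.3] M [-0.07  0.04 -0.01] 0.9364880707793958 1.1578225024057238
```

Request:
drive_tool(
  moves=[
    [[0, 0, 0], [0, 0, -0.03], 0.08],
    [[0, 0, 0], [0, 0, -0.03], 0.08],
    [[0, 0, 0], [0, 0, -0.04], 0.08],
    [[0, 0, 0], [0, 0, 0], 0.08],
    [[0, 0, 0], [0, 0, 0], 0.08],
  ],
)

```text
time: 12.95
eef_pos: [0.5192, -0.2277, 0.2476]
tcp_rot: [0.996, -0.09, -0.0, -0.0]
contact_force: [0.4, 0.8, -1.7]
opening: 0.936
finger_force: 0.0
```

```bash
python3 st.py
python3 - <<'E'
from h import *
W=shot('wrist'); np.savez('pics/w7.npz',**W)
u,v=proj(W,[.5196,-.228,.12],True).astype(int); print(u,v); save(W,'w7.png',(u-80,v-80,u+80,v+70),4)
E
```

```text
12.95 [ 0.5192 -0.2277  0.2476] orig z 0.209 yaw -0.1793 tilt [-0.0009  0.0007] to go tool xy [-0.001  0.002]
F [ 0.4  0.8 -1.7] M [ 0.03 -0.02 -0.02] 0.9360441072184562 1.1578126722547446
322 233
```

View pics/w7.png

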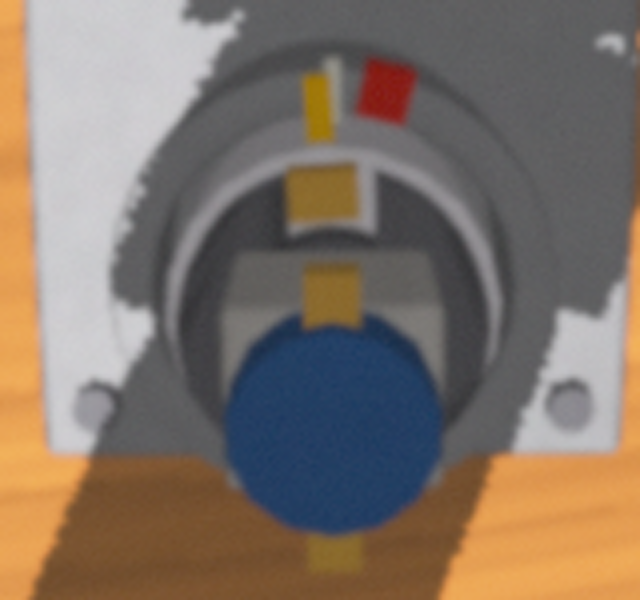

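The arbor is released and sits home. The slot centre (332,200), bar (333,295) and white mark (333,90) are in line, and the red block at (387,92) is clear of the pointer. I'm handing it in.

```bash
python3 -c "
from plant import ctrl
print(ctrl.sign_off())"
```

```text
the job is handed in; nothing more can be done
None
```

The boring arbor is fully home in the spindle with its slots over the dogs, turned to the white marks and released, and I handed the job in at about 13 s; the hand-in gave no verdict.

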